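# Set the cookie warmer and start it

### The job

Use a fingertip to rub the knurled rim of the cookie warmer's dial clockwise (seen from above) until its white pointer clicks in at the long mark, one or two clicks on from where it stands, and let go of it there. Then press the start button all the way down with a fingertip and let it come up again. Pick nothing up, and leave the two cookies, the steel cup and the wooden stamp where they are.

Things in the scene. Friction and masses are not known exactly. Their poses are not given: they have to be found in the camera images.
- warmer: White fixed table-top cookie warmer, 300 (x) x 360 (y) x 50 mm high. A dark hot plate, 12 mm high, covers its rear (its x -41 to +145 mm); the front strip (x -150 to -41 mm, top 50 mm above the table) carries dial and button. Origin: centre of its underside; x from its front (robot side) to its back, y to the left, z up.
- dial_center (a point): Point on the dial's upright axis, 62 mm above the table, at (-95, +50, 62) mm in the warmer's frame, axes parallel. The dial is a black knurled disc of radius 30 mm (ribs 0.8 mm, for looks), its rim up to 74 mm high (touch it at 60 to 74). It is pressed at the front of the rim with 6 to 15 N (grip coefficient about 1); stroking there to the warmer's left (+y) turns it clockwise by friction.
- dial_pointer (a point): Outer end of the white pointer line on the dial's flat top, 29 mm from its axis, 74 mm above the table; turns with the dial. Between clicks a spring pulls the dial to the nearer one with up to 0.045 N m (1.5 N at the rim). A finger kept on the rim holds it back: once past half way, let go and it snaps in.
- long_mark (a point): Middle of the long black mark (11.5 x 4.5 mm) on the collar straight behind the dial, 40 mm from its axis, 72 mm above the table; four short marks (5 x 2 mm) show the other clicks. The fixed aluminium collar (radii 33 to 46 mm) wraps the back and sides of the dial to 8 mm in front of its axis, so it cannot be pinched; in front the strip is bare for 25 mm, then ends.
- dial (a joint): Dial angle in rad, growing clockwise seen from above. Clicks at 0, 0.524, 1.047, 1.571 and 2.094; end stops -0.1 and 2.2. Pointer along the warmer's +y at 0, along its +x (straight back) at 1.571, the long mark. Starts at 0.524 or 1.047 (rarely balanced between them).
- start_top (a point): Centre of the top of the start button, 72 mm above the table: a grey round cap of radius 14 mm in an aluminium housing on the front strip, at (-95, -65) mm in the warmer's frame, to the right of the dial (115 mm between centres). It is pressed straight down.
- start (a joint): Travel of the start button in m: 0 up, 0.006 fully down; sprung, about 5 N when fully down.
- cookie_a: Light moulded cookie, 62 mm wide, 11 mm high, loose on the hot plate; origin at the centre of its underside.
- cookie_b: Dark moulded cookie, 62 mm wide, 11 mm high, loose on the hot plate; origin at the centre of its underside.
- cup: Open steel cup, 76 mm wide, 90 mm high, loose on the table to the left of the warmer; origin at the centre of its underside.
- stamp: Turned wooden cookie stamp, 52 mm wide, 78 mm high, loose on the table to the right of the warmer; origin at the centre of its underside.

How it is judged:
By the outcome, as a careful person would: the job done as asked, in the order asked, and still so for the second after the job is handed in, with the robot touching nothing.
It also fails if it takes over 45 s, if anything falls off the work surface, if the arm or the gripper's body presses on something with over 40 N, if the wrist force passes 120 N, or if a joint passes its speed limit or range.

### The arm

A 6-joint arm with a two-finger parallel gripper is mounted at the origin on the work surface. World frame = base frame: x ahead of the robot, y to its left, z up, the work surface at z = 0. Lengths are in m, angles in rad, forces in N, time in s.
With the tool pointing down it reaches from about 0.35 to 1 m from the base axis. Payload 7.1 kg.
Tool frame: the origin (TCP) lies at the very end of the fingers, on their centre line; the grasp point (between the pads) lies 19 mm behind it; z points along the fingers, y is the line along which they close (so a half turn about z gives the same grasp; the last joint's range is limited). The gripper opens to 85 mm and grips with 20 to 120 N. Pads are 22 mm wide; open, the fingers measure 114 mm over their backs; the gripper's body (76 mm by 85 mm) begins 54 mm behind the grasp point. The pads swing forward as they close: fully open they stand 13 mm farther back than shut.
Start: joints at [1.142, 0.423, 1.63, -0, 1.089, -0.019], TCP at [0.249, 0.573, 0.231] pointing down, gripper open.
Joint ranges: [-3, 3], [-0.9, 2.11], [0.09, 2.58], [-1.31, 4.45], [0.11, 2.69], [-2.54, 2.54]. Speed limits (rad/s): [2.39, 2.39, 3.01, 3.14, 3.14, 3.14].

### API

Orientations are given as a unit quaternion [x, y, z, w].
In Python, from station import robot gives the robot as it stands.
- The arm moves only by the tool send_rows, never from a script. Its arguments are lists of equal length, an entry for each row: "offset": the shift along the world's x, y, z in normalised numbers (1 is 100 cm), a list of three; "twist": the turn, a rotation vector about the world's x, y, z in normalised numbers (1 is 180 degrees), a list of three; "gripper": the opening, from 0 (shut) to 1 (fully open). In form: {"offset": [[x, y, z], ...], "twist": [[wx, wy, wz], ...], "gripper": [gripper, ...]}. A call has 1 to 5 rows; each row is the pose to reach, as a shift and turn from the pose commanded when the call began; what a row does not reach only later rows make up. A row lasts 1/12 s, in which the tool goes at most 41.7 mm and 7.16 degrees, less where a joint would pass 70% of its speed; a pose out of reach is approached as far as the arm can. Shift and turn numbers lie between -1 and 1, and a call with a number outside is refused. A call with a gripper value outside its range is refused whole. The fingers move at their own pace and stop on an object; "squeeze" is the grip in N (left out, the last holds). Time passes only in rows, so rows that repeat a pose let the fingers close. It gives the time, the measured TCP pose, the force, the opening and the grip force at its end, in the units of the state.
- robot.observe(): the state, without advancing time (a new reading comes with each control period).
- robot.grab_frame(name): name is "scene" or "top" or "wrist"; returns a dict with "frame" (480x640x3 uint8, red, green, blue), "z_map" (480x640 float32, m along the optical axis (not along the pixel's ray), 0 where there is no reading), "mtx" (3x3 intrinsics, pixels), "eye" and "orientation" of the camera in the world. Camera axes: x right, y up, looking along -z (the intrinsics and any distortion apply to the point x, -y, -z); pixel columns grow to the right and rows downward; lengths in m; the calibration is good to about 2 mm. A picture is of the moment at which its call begins.
- robot.job_done(): hands the job in; it is judged then, once.
The state is a dict: "time_s": time; "joint_positions": joint angles; "joint_vel": joint speeds; "effort": joint torques, N m; "tcp_pos": TCP position; "ee_rot": TCP orientation; "ft_force": force on the tool from outside, world axes, zero at the start; "wrist_torque": the same for the moment, N m; "gripper_width": finger opening in m; "grip_force": force on a finger pad.
Only numpy, scipy, OpenCV 4.12 (cv2) and the standard library are available. Lean on these libraries where they do the work, as an engineer would, in place of code of your own. Each camera call takes 0.05 s, during which the arm holds its last target. There are 200 camera calls.

## Working session

There is one attempt and no reset: what is moved stays moved. The work goes in short steps, Python scripts to look and compute and a tool call to move; the robot and the scene stay as the last step left them, time stands still between calls to the robot, and variables do not carry over. Pictures are saved under pics/ and viewed, at most 10 in all, crops included, and the job is handed in when it is done.

Besides the shell and the picture viewer there is one more tool, called after "Request:" by a JSON object that holds its "fn" and its "kwargs", one argument or row to a line. send_rows: Moves the arm, as the interface text tells. Its arguments: {"type":"object","properties":{"offset":{"type":"array"},"twist":{"type":"array"},"gripper":{"type":"array"},"squeeze":{"type":"number"}},"required":["offset","twist","gripper"]}

```bash
mkdir -p pics; cat > h.py <<'E'
import numpy as np, cv2
from station import robot
from scipy.spatial.transform import Rotation as R
def grab(n):
    f=robot.grab_frame(n); cv2.imwrite(f'pics/{n}_{robot.observe()["time_s"]:.2f}.png',f['frame'][:,:,::-1]); return f
def ray(f,u,v):
    K=np.array(f['mtx']); d=np.array([(u-K[0,2])/K[0,0],-(v-K[1,2])/K[1,1],-1.])
    return np.array(f['eye']),R.from_quat(f['orientation']).as_matrix()@d if np.size(f['orientation'])==4 else np.array(f['orientation'])@d
def onz(f,u,v,z):
    e,d=ray(f,u,v); return e+d*(z-e[2])/d[2]
def pz(f,u,v):
    e,d=ray(f,u,v); return e+d*f['z_map'][int(round(v)),int(round(u))]
def cloud(f):
    v,u=np.mgrid[:480,:640]; K=np.array(f['mtx']); z=f['z_map']
    d=np.stack([(u-K[0,2])/K[0,0],-(v-K[1,2])/K[1,1],-np.ones(u.shape)],-1)*z[...,None]
    return d@R.from_quat(f['orientation']).as_matrix().T+np.array(f['eye'])
E
python3 - <<'E'
from h import *
for n in ['top','scene']:
    f=grab(n); print(n,f['mtx'],f['eye'],f['orientation'],[k for k in f])
import os;print(os.listdir('pics')); print(robot.observe())
a=[cv2.imread('pics/'+p) for p in sorted(os.listdir('pics'))]
E
```

```text
top [[557.23785684   0.         309.26666638]
 [  0.         557.23785684 239.0959183 ]
 [  0.           0.           1.        ]] [0.52415873 0.04905907 1.36149856] [ 0.02302332 -0.01908474 -0.6965695   0.71686584] ['frame', 'z_map', 'mtx', 'eye', 'orientation']
scene [[435.13197879   0.         316.16988621]
 [  0.         435.13197879 231.75068721]
 [  0.           0.           1.        ]] [1.04759579 0.19470146 0.80426973] [0.16693934 0.23035009 0.77558498 0.56350513] ['frame', 'z_map', 'mtx', 'eye', 'orientation']
['scene_0.10.png', 'top_0.05.png']
{'time_s': 0.1, 'joint_positions': array([ 1.14199270e+00,  4.23787544e-01,  1.63064424e+00,  9.19923531e-06,
        1.08860691e+00, -1.90230109e-02]), 'joint_vel': array([-0.00024393, -0.00185274, -0.00138066, -0.00184311, -0.002049  ,
       -0.00033764]), 'effort': array([ 4.47171697e-04, -5.58429694e+01, -2.82443905e+01,  5.24297388e-05,
        3.01550295e-03, -2.11766707e-05]), 'tcp_pos': array([0.24877753, 0.57279059, 0.23059694]), 'ee_rot': array([ 2.03461801e-01,  9.79082618e-01, -7.04067296e-04, -1.64516619e-04]), 'ft_force': array([ 0.73696085,  0.63064424, -0.72322436]), 'wrist_torque': array([0.0665256 , 0.01585225, 0.00415683]), 'grip_force': 0.0, 'gripper_width': 0.08531864882252904}
```

View pics/top_0.05.png

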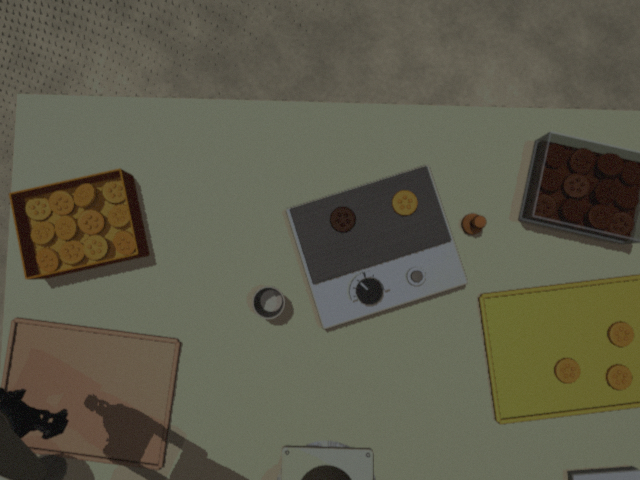

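View pics/scene_0.10.png

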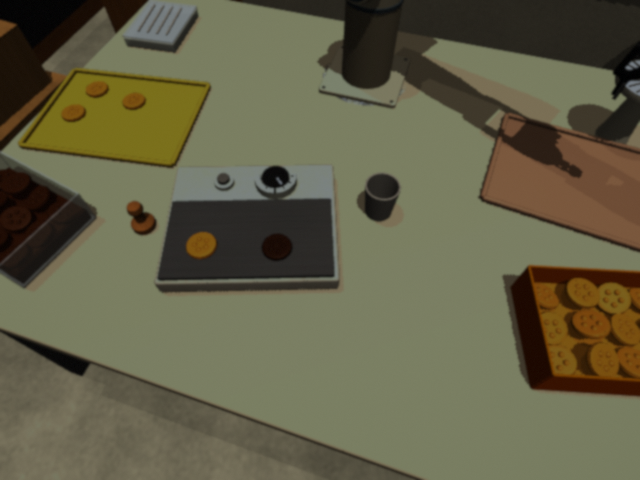

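The top view shows the warmer turned about 15°, with the dial near (370,291), the button near (416,277), the cup at (269,303) and the stamp at (474,223). The scene view shows the dial near (275,180) and the button near (224,181). Next I measure these and enlarge the dial.

```bash
python3 - <<'E'
from h import *
t=grab('top'); s=grab('scene')
c=cloud(t)
# warmer top strip & dial from depth
m=(c[...,2]>.044)&(c[...,2]<.068)
m=m.astype(np.uint8); m[:, :285]=0; m[:,470:]=0; m[:160]=0; m[335:]=0
m=cv2.morphologyEx(m,cv2.MORPH_OPEN,np.ones((7,7)))
p=c[m>0]; r=cv2.minAreaRect((p[:,:2]*1000).astype(np.float32)); print('rect',r, cv2.boxPoints(r), np.median(p[:,2]))
fr=t['frame'].astype(int); g=fr.max(2)
def blob(f,x0,x1,y0,y1,fn):
    g=f['frame'][y0:y1,x0:x1].max(2); mm=fn(g).astype(np.uint8)
    n,l,st,ce=cv2.connectedComponentsWithStats(mm); 
    i=1+np.argmax(st[1:,4]); return ce[i]+[x0,y0],st[i]
for f,b in((t,(350,392,268,312)),(s,(252,300,162,200))):
    ce,st=blob(f,*b,lambda g:g<60); print('dial',ce,st,onz(f,*ce,.074),pz(f,*ce))
# button by depth
for f,(u,v) in((t,(416,277)),(s,(224,181))): print('btn',onz(f,u,v,.072),pz(f,u,v))
a=cv2.resize(t['frame'][255:320,340:440],(800,520),interpolation=cv2.INTER_CUBIC)
b=cv2.resize(s['frame'][155:207,200:304],(800,400),interpolation=cv2.INTER_CUBIC)
cv2.imwrite('pics/ca.png',np.clip(a[:,:,::-1]*1.6,0,255)); cv2.imwrite('pics/cb.png',np.clip(b[:,:,::-1]*1.6,0,255))
E
```

```text
rect ((590.2669677734375, -100.91061401367188), (299.0315246582031, 358.8944091796875), 18.968725204467773) [[ 390.54083    20.19152 ]
 [ 507.20013  -319.21356 ]
 [ 789.9931   -222.01276 ]
 [ 673.3338    117.392334]] 0.05956849125056918
dial [369.35925926 290.9537037 ] [  6  10  27  27 540] [ 0.48530012 -0.08430629  0.074     ] [ 0.48536167 -0.08409505  0.07603932]
dial [274.6962306  176.53436807] [  9   4  28  23 451] [ 0.48697484 -0.0832623   0.074     ] [ 0.4878817  -0.08281267  0.07518129]
btn [ 0.52041933 -0.19128565  0.072     ] [ 0.52041348 -0.19166122  0.06998497]
btn [ 0.53124761 -0.184298    0.072     ] [ 0.53002691 -0.185194    0.07026883][ WARN:0@3.620] global loadsave.cpp:1063 imwrite_ Unsupported depth image for selected encoder is fallbacked to CV_8U.
```

View pics/ca.png

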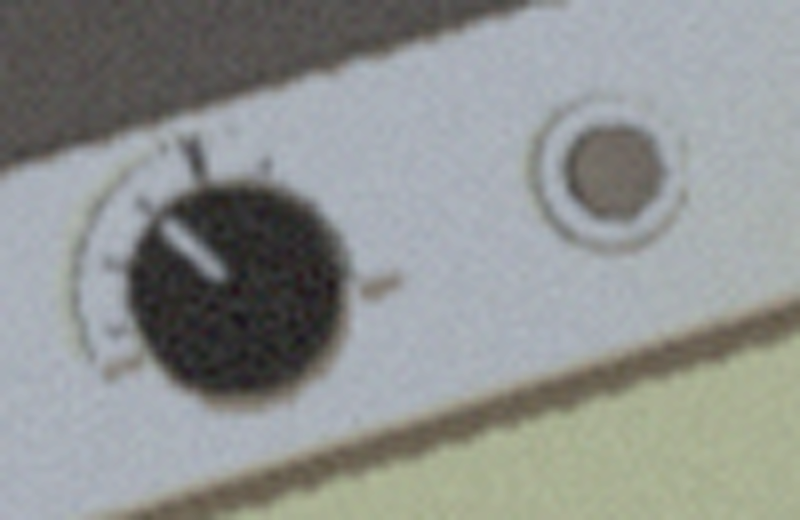

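The pointer stands one click (about 29°) before the long mark. The fit puts the warmer's yaw at 19.0°, the dial at (0.4855,−0.084) and the button at (0.521,−0.1925). Both cameras agree on the dial, and its depth height of 75 mm is consistent. I'm moving in with the fingers shut and side on, so the stroke runs along the warmer's +y = (−0.325,0.946).

Units first: shifts go in shares of 100 cm and turns go in shares of 180 degrees. So -20 cm / 100 = -0.2, -16 cm / 100 = -0.16, 2.5 degrees / 180 = 0.0139.

Request:
{"fn": "send_rows", "kwargs": {
  "offset": [
    [0.0105,-0.04,0],
    [0.021,-0.08,0],
    [0.032,-0.12,0],
    [0.042,-0.16,0],
    [0.053,-0.2,0]
  ],
  "twist": [
    [0,0,0.0139],
    [0,0,0.0278],
    [0,0,0.0417],
    [0,0,0.0556],
    [0,0,0.0694]
  ],
  "gripper": [0,0,0,0,0],
  "squeeze": 60
}}

```text
time_s: 0.62
tcp_pos: [0.3018, 0.3714, 0.2311]
ee_rot: [0.094, 0.996, -0.0, -0.0]
ft_force: [0.4, -0.6, 0.3]
gripper_width: 0.0261
grip_force: 0.0
```

In the tool's units: -20 cm / 100 = -0.2, -16 cm / 100 = -0.16, 12.5 degrees / 180 = 0.0694.

Request:
{"fn": "send_rows", "kwargs": {
  "offset": [
    [0.0105,-0.04,0],
    [0.021,-0.08,0],
    [0.032,-0.12,0],
    [0.042,-0.16,0],
    [0.053,-0.2,0]
  ],
  "twist": [
    [0,0,0.0139],
    [0,0,0.0278],
    [0,0,0.0417],
    [0,0,0.0556],
    [0,0,0.0694]
  ],
  "gripper": [0,0,0,0,0]
}}

```text
time_s: 1.03
tcp_pos: [0.3548, 0.1714, 0.2314]
ee_rot: [-0.015, 1.0, 0.0, 0.0]
ft_force: [1.6, 0.5, -0.1]
gripper_width: 0.0002
grip_force: 0.0
```

In the tool's units: -20 cm / 100 = -0.2, -16 cm / 100 = -0.16, 12.5 degrees / 180 = 0.0694.

Request:
{"fn": "send_rows", "kwargs": {
  "offset": [
    [0.0105,-0.04,0],
    [0.021,-0.08,0],
    [0.032,-0.12,0],
    [0.042,-0.16,0],
    [0.053,-0.2,0]
  ],
  "twist": [
    [0,0,0.0139],
    [0,0,0.0278],
    [0,0,0.0417],
    [0,0,0.0556],
    [0,0,0.0694]
  ],
  "gripper": [0,0,0,0,0]
}}

```text
time_s: 1.45
tcp_pos: [0.4079, -0.0289, 0.2316]
ee_rot: [-0.123, 0.992, -0.0, 0.0]
ft_force: [1.3, 1.3, -0.6]
gripper_width: -0.0001
grip_force: 0.0
```

In the tool's units: -8.4 cm / 100 = -0.084, -8 cm / 100 = -0.08, 4.9 degrees / 180 = 0.0272.

Request:
{"fn": "send_rows", "kwargs": {
  "offset": [
    [0.0105,-0.04,0],
    [0.021,-0.08,0],
    [0.022,-0.084,0],
    [0.022,-0.084,0],
    [0.022,-0.084,0]
  ],
  "twist": [
    [0,0,0.0139],
    [0,0,0.0272],
    [0,0,0.0272],
    [0,0,0.0272],
    [0,0,0.0272]
  ],
  "gripper": [0,0,0,0,0]
}}

```text
time_s: 1.87
tcp_pos: [0.4294, -0.1107, 0.231]
ee_rot: [-0.163, 0.987, 0.0, -0.0]
ft_force: [-0.7, -0.0, -0.4]
gripper_width: 0.0001
grip_force: 0.0
```

In the tool's units: -16.7 cm / 100 = -0.167, -15 cm / 100 = -0.15.

Request:
{"fn": "send_rows", "kwargs": {
  "offset": [
    [0,0,-0.04],
    [0,0,-0.08],
    [0,0,-0.12],
    [0,0,-0.15],
    [0,0,-0.167]
  ],
  "twist": [
    [0,0,0],
    [0,0,0],
    [0,0,0],
    [0,0,0],
    [0,0,0]
  ],
  "gripper": [0,0,0,0,0]
}}

```text
time_s: 2.28
tcp_pos: [0.4276, -0.1083, 0.0615]
ee_rot: [-0.165, 0.986, 0.001, -0.002]
ft_force: [0.4, -0.0, -0.0]
gripper_width: -0.0001
grip_force: 0.0
```

In the tool's units: 1.2 cm / 100 = 0.012, 0.95 cm / 100 = 0.0095.

Request:
{"fn": "send_rows", "kwargs": {
  "offset": [
    [0,0,0],
    [0.0047,0.0016,0],
    [0.0095,0.0033,0],
    [0.012,0.0041,0],
    [0.012,0.0041,0]
  ],
  "twist": [
    [0,0,0],
    [0,0,0],
    [0,0,0],
    [0,0,0],
    [0,0,0]
  ],
  "gripper": [0,0,0,0,0]
}}

```text
time_s: 2.7
tcp_pos: [0.4441, -0.1065, 0.0659]
ee_rot: [-0.165, 0.986, -0.001, 0.002]
ft_force: [-0.6, 0.4, 0.0]
gripper_width: -0.0002
grip_force: 0.0
```

```bash
python3 - <<'E'
from h import *
t=grab('top'); w=grab('wrist')
a=cv2.resize(t['frame'][245:335,320:440],(800,600),interpolation=cv2.INTER_CUBIC)
a=np.clip(a[:,:,::-1]*1.6,0,255).astype(np.uint8)
cv2.imwrite('pics/cc.png',np.hstack([cv2.resize(a,(400,300)),cv2.resize(w['frame'][:,:,::-1],(400,300))]))
E
```

```text
(no output)
```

View pics/cc.png

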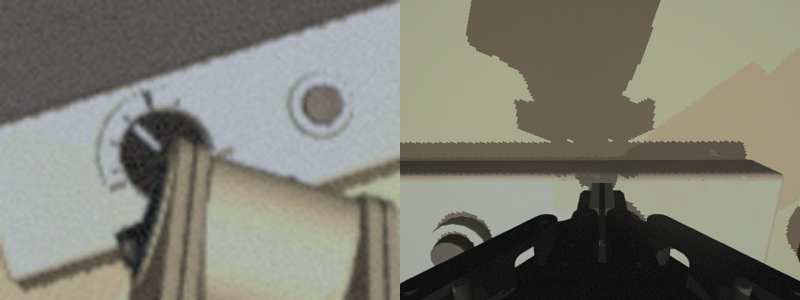

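The left half shows the shut fingers just in front of the dial, with the pointer unchanged. The right half, from the wrist camera, shows the fingers clear above the strip. I'm creeping in on the rim now.

In the tool's units: 0.28 cm / 100 = 0.0028, 0.19 cm / 100 = 0.0019.

Request:
{"fn": "send_rows", "kwargs": {
  "offset": [
    [0.0009,0.0003,-0.001],
    [0.0019,0.0006,-0.001],
    [0.0028,0.001,-0.001],
    [0.0028,0.001,-0.001],
    [0.0028,0.001,-0.001]
  ],
  "twist": [
    [0,0,0],
    [0,0,0],
    [0,0,0],
    [0,0,0],
    [0,0,0]
  ],
  "gripper": [0,0,0,0,0]
}}

```text
time_s: 3.22
tcp_pos: [0.4447, -0.1057, 0.0633]
ee_rot: [-0.164, 0.986, 0.0, -0.0]
ft_force: [-0.5, 0.6, -0.3]
gripper_width: -0.0002
grip_force: 0.0
```

In the tool's units: 0.1 cm / 100 = 0.001, 0.03 cm / 100 = 0.0003.

Request:
{"fn": "send_rows", "kwargs": {
  "offset": [
    [0.001,0.0003,0],
    [0.001,0.0003,0],
    [0.001,0.0003,0]
  ],
  "twist": [
    [0,0,0],
    [0,0,0],
    [0,0,0]
  ],
  "gripper": [0,0,0]
}}

```text
time_s: 3.47
tcp_pos: [0.4458, -0.1054, 0.0633]
ee_rot: [-0.164, 0.986, 0.0, -0.0]
ft_force: [-0.1, -0.1, -0.3]
gripper_width: 0.0002
grip_force: 0.0
```

In the tool's units: 0.1 cm / 100 = 0.001, 0.03 cm / 100 = 0.0003.

Request:
{"fn": "send_rows", "kwargs": {
  "offset": [
    [0.001,0.0003,0],
    [0.001,0.0003,0],
    [0.001,0.0003,0]
  ],
  "twist": [
    [0,0,0],
    [0,0,0],
    [0,0,0]
  ],
  "gripper": [0,0,0]
}}

```text
time_s: 3.72
tcp_pos: [0.4469, -0.1051, 0.0633]
ee_rot: [-0.164, 0.986, -0.0, 0.0]
ft_force: [-0.2, 0.1, -0.3]
gripper_width: 0.0002
grip_force: 0.0
```

In the tool's units: 0.1 cm / 100 = 0.001, 0.03 cm / 100 = 0.0003.

Request:
{"fn": "send_rows", "kwargs": {
  "offset": [
    [0.001,0.0003,0],
    [0.001,0.0003,0],
    [0.001,0.0003,0]
  ],
  "twist": [
    [0,0,0],
    [0,0,0],
    [0,0,0]
  ],
  "gripper": [0,0,0]
}}

```text
time_s: 3.97
tcp_pos: [0.4476, -0.1047, 0.0633]
ee_rot: [-0.164, 0.986, 0.0, -0.0]
ft_force: [-0.0, -0.5, 0.3]
gripper_width: 0.0001
grip_force: 0.4
```

In the tool's units: 0.1 cm / 100 = 0.001, 0.03 cm / 100 = 0.0003.

Request:
{"fn": "send_rows", "kwargs": {
  "offset": [
    [0.001,0.0003,0],
    [0.001,0.0003,0],
    [0.001,0.0003,0]
  ],
  "twist": [
    [0,0,0],
    [0,0,0],
    [0,0,0]
  ],
  "gripper": [0,0,0]
}}

```text
time_s: 4.22
tcp_pos: [0.4478, -0.1044, 0.0632]
ee_rot: [-0.165, 0.986, 0.0, -0.001]
ft_force: [-5.1, -2.9, 2.9]
gripper_width: -0.0006
grip_force: 2.6
```

In the tool's units: 0.05 cm / 100 = 0.0005, 0.02 cm / 100 = 0.0002.

Request:
{"fn": "send_rows", "kwargs": {
  "offset": [
    [0.0005,0.0002,0],
    [0.0005,0.0002,0],
    [0.0005,0.0002,0]
  ],
  "twist": [
    [0,0,0],
    [0,0,0],
    [0,0,0]
  ],
  "gripper": [0,0,0]
}}

```text
time_s: 4.47
tcp_pos: [0.4477, -0.1043, 0.0631]
ee_rot: [-0.165, 0.986, 0.0, -0.001]
ft_force: [-5.0, -2.5, 3.8]
gripper_width: 0.0003
grip_force: 3.5
```

Contact, at about 6 N. I'll press a little more and then stroke.

In the tool's units: 0.1 cm / 100 = 0.001, 0.03 cm / 100 = 0.0003.

Request:
{"fn": "send_rows", "kwargs": {
  "offset": [
    [0.001,0.0003,0],
    [0.001,0.0003,0],
    [0.001,0.0003,0]
  ],
  "twist": [
    [0,0,0],
    [0,0,0],
    [0,0,0]
  ],
  "gripper": [0,0,0]
}}

```text
time_s: 4.72
tcp_pos: [0.4478, -0.1041, 0.0631]
ee_rot: [-0.165, 0.986, 0.001, -0.002]
ft_force: [-9.2, -6.2, 6.4]
gripper_width: 0.0002
grip_force: 5.3
```

Request:
{"fn": "send_rows", "kwargs": {
  "offset": [
    [-0.0003,0.001,0],
    [-0.0007,0.002,0],
    [-0.001,0.003,0],
    [-0.0013,0.0038,0],
    [-0.0013,0.0038,0]
  ],
  "twist": [
    [0,0,0],
    [0,0,0],
    [0,0,0],
    [0,0,0],
    [0,0,0]
  ],
  "gripper": [0,0,0,0,0]
}}

```text
time_s: 5.13
tcp_pos: [0.4462, -0.0999, 0.063]
ee_rot: [-0.165, 0.986, 0.001, -0.003]
ft_force: [-9.4, -2.9, 6.8]
gripper_width: 0.0003
grip_force: 5.1
```

In the tool's units: 0.47 cm / 100 = 0.0047, 0.38 cm / 100 = 0.0038.

Request:
{"fn": "send_rows", "kwargs": {
  "offset": [
    [-0.0003,0.001,0],
    [-0.0007,0.002,0],
    [-0.001,0.003,0],
    [-0.0013,0.0038,0],
    [-0.0016,0.0047,0]
  ],
  "twist": [
    [0,0,0],
    [0,0,0],
    [0,0,0],
    [0,0,0],
    [0,0,0]
  ],
  "gripper": [0,0,0,0,0]
}}

```text
time_s: 5.55
tcp_pos: [0.4446, -0.0952, 0.063]
ee_rot: [-0.164, 0.986, 0.001, -0.003]
ft_force: [-8.3, -3.1, 5.3]
gripper_width: -0.0001
grip_force: 4.8
```

```bash
cat >> h.py <<'E'
def pointer():
    t=grab('top'); s=grab('scene'); out=[]
    D=np.array([.4855,-.0842])
    for f in (t,s):
        g=f['frame'].max(2).astype(float); best=[]
        for a in np.radians(np.arange(0,131,2.)):   # cw angle, pointer along +y at 0
            th=np.radians(18.97)+np.pi/2-a; d=np.array([np.cos(th),np.sin(th)])
            vals=[]
            for r in (.014,.018,.022,.026):
                P=np.append(D+r*d,.074)-f['eye']; q=R.from_quat(f['orientation']).inv().apply(P)
                K=f['mtx']; u=K[0][2]+K[0][0]*q[0]/-q[2]; v=K[1][2]+K[1][1]*-q[1]/-q[2]
                vals.append(cv2.getRectSubPix(g.astype(np.float32),(1,1),(float(u),float(v)))[0,0])
            best.append(np.mean(vals))
        i=int(np.argmax(best)); out.append((i*2,round(max(best)),round(float(np.median(best)))))
    return out,t,s
E
python3 -c "
from h import *
o,t,s=pointer();print(o)"
```

```text
[(80, 88, 35), (76, 91, 12)]
```

It has turned about 18° of the 30°, with no slip. I'll stroke on.

In the tool's units: 0.52 cm / 100 = 0.0052, 0.4 cm / 100 = 0.004.

Request:
{"fn": "send_rows", "kwargs": {
  "offset": [
    [-0.0003,0.001,0],
    [-0.0007,0.002,0],
    [-0.001,0.003,0],
    [-0.0013,0.004,0],
    [-0.0018,0.0052,0]
  ],
  "twist": [
    [0,0,0],
    [0,0,0],
    [0,0,0],
    [0,0,0],
    [0,0,0]
  ],
  "gripper": [0,0,0,0,0]
}}

```text
time_s: 6.07
tcp_pos: [0.443, -0.0898, 0.0629]
ee_rot: [-0.164, 0.986, 0.001, -0.002]
ft_force: [-6.7, -2.2, 4.5]
gripper_width: 0.0
grip_force: 3.6
```

In the tool's units: -2 cm / 100 = -0.02, -1.5 cm / 100 = -0.015.

Request:
{"fn": "send_rows", "kwargs": {
  "offset": [
    [-0.005,-0.0017,0],
    [-0.015,-0.005,0],
    [-0.02,-0.0066,0],
    [-0.02,-0.0066,0]
  ],
  "twist": [
    [0,0,0],
    [0,0,0],
    [0,0,0],
    [0,0,0]
  ],
  "gripper": [0,0,0,0]
}}

```text
time_s: 6.4
tcp_pos: [0.4241, -0.0971, 0.0632]
ee_rot: [-0.164, 0.986, 0.0, -0.0]
ft_force: [-0.2, -0.1, -0.2]
gripper_width: -0.0
grip_force: 0.0
```

```bash
python3 -c "
from h import *
o,t,s=pointer();print(o,robot.observe()['tcp_pos'])
a=cv2.resize(t['frame'][255:320,340:440],(400,260),interpolation=cv2.INTER_CUBIC)
b=cv2.resize(s['frame'][155:207,220:300],(400,260),interpolation=cv2.INTER_CUBIC)
cv2.imwrite('pics/cd.png',np.clip(np.hstack([a,b])[:,:,::-1]*1.6,0,255).astype(np.uint8))"
```

```text
[(90, 97, 32), (86, 86, 12)] [ 0.42570973 -0.09712347  0.06346905]
```

View pics/cd.png

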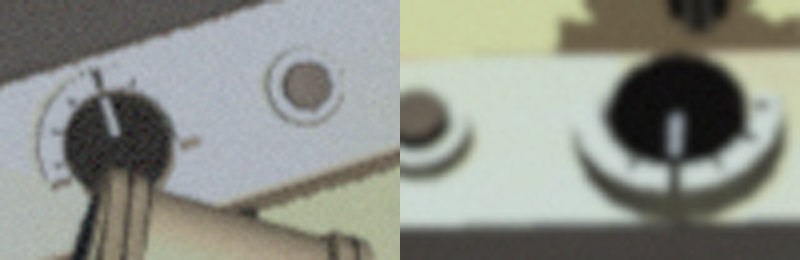

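Pointer and long mark are in line in both crops: left at about (108,115), right at about (675,150). The dial has been let go. Next I lift and go over the button.

In the tool's units: -7 cm / 100 = -0.07, 6 cm / 100 = 0.06.

Request:
{"fn": "send_rows", "kwargs": {
  "offset": [
    [0,0,0.03],
    [0,0,0.06],
    [0.02,-0.02,0.06],
    [0.045,-0.045,0.06],
    [0.07,-0.07,0.06]
  ],
  "twist": [
    [0,0,0],
    [0,0,0],
    [0,0,0],
    [0,0,0],
    [0,0,0]
  ],
  "gripper": [0,0,0,0,0]
}}

```text
time_s: 6.92
tcp_pos: [0.4972, -0.1677, 0.1246]
ee_rot: [-0.165, 0.986, -0.001, 0.001]
ft_force: [1.6, -0.1, -0.1]
gripper_width: -0.0003
grip_force: 0.0
```

In the tool's units: -3 cm / 100 = -0.03, -2.5 cm / 100 = -0.025.

Request:
{"fn": "send_rows", "kwargs": {
  "offset": [
    [0.025,-0.025,0],
    [0.025,-0.025,-0.02],
    [0.025,-0.025,-0.03],
    [0.025,-0.025,-0.03],
    [0.025,-0.025,-0.03]
  ],
  "twist": [
    [0,0,0],
    [0,0,0],
    [0,0,0],
    [0,0,0],
    [0,0,0]
  ],
  "gripper": [0,0,0,0,0]
}}

```text
time_s: 7.33
tcp_pos: [0.519, -0.1908, 0.0924]
ee_rot: [-0.165, 0.986, 0.001, -0.001]
ft_force: [-0.2, -0.2, -0.0]
gripper_width: -0.0001
grip_force: 0.0
```

```bash
python3 - <<'E'
from h import *
s=grab('scene'); t=grab('top'); print(robot.observe()['tcp_pos'])
c=cloud(s); B=np.array([.521,-.1925])
d=np.hypot(c[...,0]-B[0],c[...,1]-B[1])
for a,b in((0,8),(8,13),(15,18),(18,21),(21,25)):
    m=(d*1000>=a)&(d*1000<b)&(c[...,2]<.08); print(a,b,m.sum(),np.round(np.percentile(c[m][:,2],[10,50,90]),4) if m.any() else '')
b=cv2.resize(s['frame'][130:210,180:300],(600,400),interpolation=cv2.INTER_CUBIC)
cv2.imwrite('pics/ce.png',np.clip(b[:,:,::-1]*1.6,0,255).astype(np.uint8))
E
```

```text
[ 0.52004568 -0.19116885  0.09358771]
0 8 35 [0.0704 0.0721 0.0733]
8 13 57 [0.0686 0.0715 0.0727]
15 18 31 [0.0609 0.0619 0.0644]
18 21 66 [0.0547 0.0616 0.0632]
21 25 110 [0.0492 0.0525 0.0611]
```

View pics/ce.png

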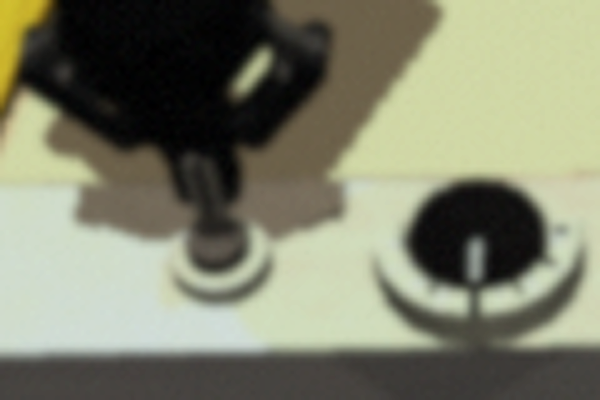

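The tip hangs over the cap, at about (215,235) in the crop, and the pointer stays at the long mark. The housing top measures 62 mm, so a 6 mm press clears it. I'll press in steps and watch the force.

In the tool's units: -2.2 cm / 100 = -0.022, -2 cm / 100 = -0.02.

Request:
{"fn": "send_rows", "kwargs": {
  "offset": [
    [0.001,-0.001,-0.01],
    [0.001,-0.001,-0.018],
    [0.001,-0.001,-0.02],
    [0.001,-0.001,-0.022],
    [0.001,-0.001,-0.022]
  ],
  "twist": [
    [0,0,0],
    [0,0,0],
    [0,0,0],
    [0,0,0],
    [0,0,0]
  ],
  "gripper": [0,0,0,0,0]
}}

```text
time_s: 7.85
tcp_pos: [0.5211, -0.1925, 0.0708]
ee_rot: [-0.164, 0.986, 0.0, -0.001]
ft_force: [-1.7, 0.7, 2.4]
gripper_width: 0.0002
grip_force: 1.0
```

In the tool's units: -0.4 cm / 100 = -0.004, -0.2 cm / 100 = -0.002.

Request:
{"fn": "send_rows", "kwargs": {
  "offset": [
    [0,0,-0.002],
    [0,0,-0.004],
    [0,0,-0.004],
    [0,0,-0.004]
  ],
  "twist": [
    [0,0,0],
    [0,0,0],
    [0,0,0],
    [0,0,0]
  ],
  "gripper": [0,0,0,0]
}}

```text
time_s: 8.18
tcp_pos: [0.5216, -0.1928, 0.0675]
ee_rot: [-0.164, 0.986, 0.0, -0.0]
ft_force: [-2.4, 2.1, 4.1]
gripper_width: 0.0001
grip_force: 2.0
```

In the tool's units: -0.15 cm / 100 = -0.0015.

Request:
{"fn": "send_rows", "kwargs": {
  "offset": [
    [0,0,-0.0015],
    [0,0,-0.0015],
    [0,0,-0.0015]
  ],
  "twist": [
    [0,0,0],
    [0,0,0],
    [0,0,0]
  ],
  "gripper": [0,0,0]
}}

```text
time_s: 8.43
tcp_pos: [0.5216, -0.1929, 0.0661]
ee_rot: [-0.164, 0.986, -0.0, 0.0]
ft_force: [-0.9, 2.1, 6.5]
gripper_width: 0.0001
grip_force: 2.9
```

In the tool's units: -0.1 cm / 100 = -0.001.

Request:
{"fn": "send_rows", "kwargs": {
  "offset": [
    [0,0,-0.001],
    [0,0,-0.001],
    [0,0,-0.001]
  ],
  "twist": [
    [0,0,0],
    [0,0,0],
    [0,0,0]
  ],
  "gripper": [0,0,0]
}}

```text
time_s: 8.68
tcp_pos: [0.5217, -0.1929, 0.0659]
ee_rot: [-0.164, 0.986, -0.0, 0.0]
ft_force: [-4.8, 2.6, 15.3]
gripper_width: -0.0001
grip_force: 7.5
```

The button has bottomed out: 15 N with no further travel at 65.9 mm. Now I let it up, rise clear and check.

In the tool's units: 14 cm / 100 = 0.14, 11 cm / 100 = 0.11.

Request:
{"fn": "send_rows", "kwargs": {
  "offset": [
    [0,0,0.01],
    [0,0,0.03],
    [0,0,0.07],
    [0,0,0.11],
    [-0.02,0,0.14]
  ],
  "twist": [
    [0,0,0],
    [0,0,0],
    [0,0,0],
    [0,0,0],
    [0,0,0]
  ],
  "gripper": [0,0,0,0,0]
}}

```text
time_s: 9.1
tcp_pos: [0.5053, -0.1938, 0.2082]
ee_rot: [-0.165, 0.986, -0.002, 0.003]
ft_force: [0.3, -0.6, 0.8]
gripper_width: 0.0001
grip_force: 0.0
```

In the tool's units: -6 cm / 100 = -0.06, -3 cm / 100 = -0.03.

Request:
{"fn": "send_rows", "kwargs": {
  "offset": [
    [-0.03,0,0.02],
    [-0.06,0,0.02],
    [-0.06,0,0.02],
    [-0.06,0,0.02],
    [-0.06,0,0.02]
  ],
  "twist": [
    [0,0,0],
    [0,0,0],
    [0,0,0],
    [0,0,0],
    [0,0,0]
  ],
  "gripper": [0,0,0,0,0]
}}

```text
time_s: 9.52
tcp_pos: [0.4423, -0.1932, 0.225]
ee_rot: [-0.164, 0.986, -0.0, 0.001]
ft_force: [0.6, -0.8, 0.9]
gripper_width: -0.0
grip_force: 0.0
```

```bash
python3 - <<'E'
from h import *
o,t,s=pointer(); print(o,robot.observe()['tcp_pos'],robot.observe()['ft_force'])
c=cloud(s); d=np.hypot(c[...,0]-.521,c[...,1]+.1925); m=(d<.01)&(c[...,2]<.1); print(m.sum(),np.median(c[m][:,2]))
cv2.imwrite('pics/cf.png',s['frame'][:,:,::-1])
E
```

```text
[(90, 99, 31), (86, 83, 11)] [ 0.44256991 -0.19307133  0.22458565] [-0.80239115  0.54321203  0.47909597]
51 0.0722671255860442
```

View pics/cf.png

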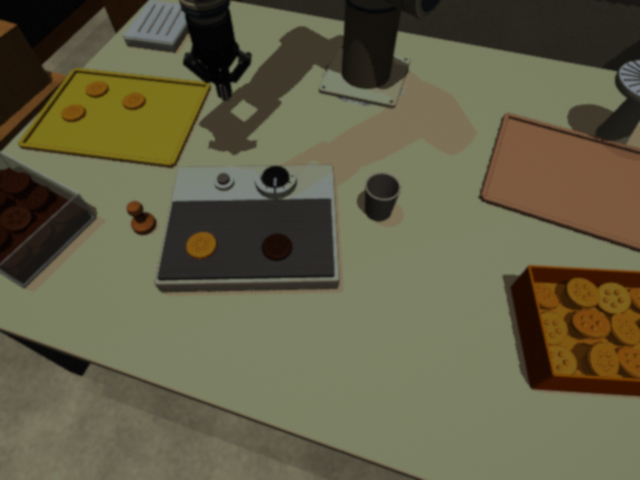

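The pointer is at the long mark (275,185), the button is up at 72 mm (224,181), the cookies, cup and stamp have not moved, and the arm is clear.

```bash
python3 -c "
from station import robot
print(robot.job_done())"
```

```text
the job is handed in; nothing more can be done
None
```

The dial was rubbed one click clockwise and sits at the long mark, the start button was pressed to its stop and came back up, nothing else was moved, and the job is handed in at about 9.6 s (no verdict was returned).

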